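# Load the cracker-canister dispenser

### The job

Get the gravity dispenser ready: pull up the spring plunger on the red gate, swing the gate shut across the lower end of the lane and let the pin snap into the other hole. Then load the red and the yellow canister one at a time, lying on their sides across the rails, through the open upper end so that they roll down and will come out red first, then yellow; lower each one onto the rails rather than dropping it, and wait until it has rolled down before bringing in the next. Leave the gate pinned shut, both lying in the queue, and the green canister, jar, scraper and bowl where they are.

Things in the scene. Friction and masses are not known exactly. Their poses are not given: they have to be found in the camera images.
- magazine: The dispenser: a green-footed steel stand fixed to the table, about 225 mm long, with the delivery tray at its lower end. Origin on the table below the lower end of the lane; x across the lane (the gate hinge is on its -x side), y level along the lane towards its upper, loading end, z up. It does not move, but where it stands and its yaw vary.
- lane: The sloping lane. Origin on the plane of the rail tops at the lower end, mid-width, 65 mm above the table; x across, y up the slope (0.16 rad from level), z square off the rails. Two round rails 10 mm thick at x = -30 and +30 mm, open between; side walls' inner faces at x = -49 and +49 mm, up to z = 35 mm. A canister lying across the rails has its centre at z = 30 mm and rolls down by itself.
- lane_mouth (a point): Where the centre of a canister set down for loading should be: mid-width, y = 155 mm, z = 30 mm in the lane's frame. The lane is open above from y = 58 mm to the end wall at y = 225 mm, with flared lips that reach x = -65 and +65 mm, z = 53 mm. Below y = 58 mm, wires and cross bars at z = 66 to 76 mm cover it, so nothing goes in there.
- lane_front (a point): Where the centre of the first canister comes to rest against the shut gate: mid-width, y = 30 mm, z = 30 mm in the lane's frame; the next one lies 60 mm further up.
- gate (a joint): Red bell-crank gate on an upright hinge on the lane's -x side; rad, anticlockwise from above positive. 0 = open (104 mm arm beside the delivery tray), 1.2 = shut, arm square across the lane's lower end. The pin in a hole locks it with about 0.03 rad of play; unpinned it swings freely and canisters push it open. End stops at -0.05 and 1.26.
- plunger (a joint): Spring plunger on the gate's short lever; m, up positive, 0 = pin fully home in a hole. The pin clears the index plate at 10 mm; top stop at 18 mm. The spring pulls down with 6 N at 0, 9 N at 14 mm. Let down between the holes, the pin rides on the plate at 10 mm and drops in by itself when it comes over the hole.
- plunger_knob (a point): Centre of the plunger's black round upright knob, 27 mm diameter, 34 mm high (this point 16 mm below its top); 70 mm from the hinge axis, moves up and down with the plunger and round with the gate. With the pin home it is about 129 mm above the table; the lever below it is at 104 mm at most.
- gate_hinge (a point): Point on the upright hinge axis of the gate, 100 mm above the table.
- shut_hole (a point): Mouth of the hole in the aluminium index plate in which the pin must finally sit (shut), on the plate's upper face, 75 mm above the table, 70 mm from the hinge axis. The hole is 12 mm wide along the swing, the pin 8 mm.
- red: The red-banded round cracker canister, 60 mm diameter, 90 mm long, 0.15 to 0.31 kg, flat steel ends, standing upright at the start among three like it. Origin at the centre of its underside end; z along its axis.
- red_center (a point): Centre of the red canister (mid-length, on its axis), 45 mm above the table at the start.
- yellow: The yellow-banded round cracker canister, 60 mm diameter, 90 mm long, 0.15 to 0.31 kg, flat steel ends, standing upright at the start among three like it. Origin at the centre of its underside end; z along its axis.
- yellow_center (a point): Centre of the yellow canister (mid-length, on its axis), 45 mm above the table at the start.
- green: The green-banded round cracker canister, 60 mm diameter, 90 mm long, 0.15 to 0.31 kg, flat steel ends, standing upright at the start among three like it (leave this one standing). Origin at the centre of its underside end; z along its axis.
- green_center (a point): Centre of the green canister (mid-length, on its axis), 45 mm above the table at the start.
- oil_jar: Amber oil jar, 64 mm diameter, 120 mm tall, origin under its base; leave alone.
- scraper: Spatula-like scraper lying on the table, origin on its underside; leave alone.
- bowl: White bowl, 130 mm rim diameter, 50 mm tall, origin under its base; leave alone.
There are look-alikes about, which are no part of the job. Leave any purple look-alike of the yellow alone.

How it is judged (in metres and radians):
On the way, in this order (a step that is already met when the one before it is completed fails the run):
1. the gate is swung across the lane and its pin has snapped into the shut hole (value of joint gate above 1.15 rad and value of joint plunger below 0.003 m), for 0.2 s.
2. the red canister is lowered by the gripper into the open upper part of the lane (centre less than 60 mm off the rails while still held) (x of red_center in the frame of lane between -0.045 and 0.045 m and y of red_center in the frame of lane between 0.06 and 0.24 m and z of red_center in the frame of lane between 0.02 and 0.06 m and contact force between red and the fingers above 0.3 N).
3. the red canister has rolled down and lies in its place in the queue (x of red_center in the frame of lane between -0.012 and 0.012 m and y of red_center in the frame of lane between 0.02 and 0.042 m and z of red_center in the frame of lane between 0.02 and 0.04 m and angle between the z axis of red and the x axis of lane, either way round below 0.15 rad and linear speed of red below 0.05 m/s), for 0.2 s.
4. the yellow canister is lowered by the gripper into the open upper part of the lane (centre less than 60 mm off the rails while still held) (x of yellow_center in the frame of lane between -0.045 and 0.045 m and y of yellow_center in the frame of lane between 0.06 and 0.24 m and z of yellow_center in the frame of lane between 0.02 and 0.06 m and contact force between yellow and the fingers above 0.3 N).
At the end, for the whole second after the job is handed in: Gate above 1.15 rad, plunger under 3 mm; red then yellow lie on the rails from the gate up (centres 20-42 and 80-103 mm up the lane, within 12 mm of mid-width, 20-40 mm off the rails, square within 0.15 rad), released and at rest (all of step 1 and x of red_center in the frame of lane between -0.012 and 0.012 m and y of red_center in the frame of lane between 0.02 and 0.042 m and z of red_center in the frame of lane between 0.02 and 0.04 m and angle between the z axis of each of red, yellow and the x axis of lane, either way round below 0.15 rad and linear speed of each of red, yellow below 0.03 m/s and x of yellow_center in the frame of lane between -0.012 and 0.012 m and y of yellow_center in the frame of lane between 0.08 and 0.103 m and z of yellow_center in the frame of lane between 0.02 and 0.04 m and contact force between each of red, yellow and the fingers below 0.1 N); the robot touches nothing.
It fails at once if the oil jar is moved more than 30 mm (distance of oil_jar from where it was at the start of the episode above 0.03 m).
It fails at once if the scraper is moved more than 30 mm (distance of scraper from where it was at the start of the episode above 0.03 m).
It fails at once if the bowl is moved more than 30 mm (distance of bowl from where it was at the start of the episode above 0.03 m).
It fails at once if the green is moved more than 30 mm (distance of green from where it was at the start of the episode above 0.03 m).
It also fails if it takes over 72 s, if anything falls off the work surface, if the arm or the gripper's body presses on something with over 40 N, if the wrist force passes 120 N, or if a joint passes its speed limit or range.

### The arm

A 7-joint arm with a two-finger parallel gripper is mounted at the origin on the work surface. World frame = base frame: x ahead of the robot, y to its left, z up, the work surface at z = 0. Lengths are in mm, angles in rad, forces in N, time in s.
With the tool pointing down it reaches from about 425 to 925 mm from the base axis. Payload 6.8 kg.
Tool frame: the origin (TCP) lies midway between the tips of the shut fingers; the grasp point (between the pads) lies 19 mm behind it; z points along the fingers, y is the line along which they close (so a half turn about z gives the same grasp; the last joint's range is limited). The gripper opens to 88 mm and grips with 3 to 60 N. Pads are 20 mm wide; open, the fingers measure 115 mm over their backs; the gripper's body (75 mm by 178 mm) begins 61 mm behind the grasp point.
Start: joints at [-1.324, 0.477, 0.022, 1.555, -0.011, 1.109, -0.083], TCP at [234.494, 632.977, 222.664] pointing down, gripper open.
Joint ranges: [-2.96, 2.96], [-0.34, 2.1], [-1.41, 1.46], [0.24, 2.44], [-1.37, 4.51], [0.17, 1.92], [-2.96, 2.96]. Speed limits (rad/s): [2.39, 2.39, 3.14, 3.14, 3.14, 3.14, 3.14].

### API

Orientations are given as a unit quaternion [x, y, z, w].
In Python, from workcell import get_obs, camera, calibration, close_job gives the robot as it stands.
- The arm moves only by the tool servo_tool, never from a script. Its argument "steps" is a list that holds one entry, the list of rows, each a list of 7 numbers: the shift along the tool's x, y, z in mm, then the turn, a rotation vector about the tool's x, y, z in rad, then the opening, from 0 (shut) to 1 (fully open). In form: [[[x, y, z, rx, ry, rz, jaw], ...]]. A call has 1 to 5 rows; each row shifts and turns the commanded pose from where the row before left it, along the tool's axes as they then stand; what a row does not reach is not made up. A row lasts 1/10 s, in which the tool goes at most 50 mm and 8.59 degrees, less where a joint would pass 70% of its speed; a pose out of reach is approached as far as the arm can. A call is refused whole if a number of a shift passes 50 or a number of a turn 0.15, either way. A call with a gripper value outside its range is refused whole. The fingers move at their own pace and stop on an object; "newtons" is the grip in N (left out, the last holds). Time passes only in rows, so rows that do not move let the fingers close. It gives the time, the measured TCP pose, the force, the opening and the grip force at its end, in the units of the state.
- get_obs(): the state, without advancing time (a new reading comes with each control period).
- camera(name): name is "scene" or "top" or "wrist"; returns (picture, depth): 400x640x3 uint8, blue, green, red; 400x640 float32, mm along the optical axis (not along the pixel's ray), 0 where there is no reading.
- calibration(name): a dict with "vfov" (degrees; the focal length in pixels is half the picture's height over the tangent of half this angle, whatever the lens; pixels are square), "cx", "cy" (the principal point, pixels), "position" and "orientation" of the camera in the world. Camera axes: x right, y down, z forward; pixel columns grow to the right and rows downward; lengths in mm; the calibration is good to about 2 mm. The wrist camera is an equidistant fisheye: a pixel r from the principal point sees the ray r / f radians off the axis. A picture is of the moment at which its call begins: read the wrist's pose just before it. calibration takes no time and is no camera call; for the wrist camera it gives the pose at the moment of the call.
- close_job(): hands the job in; it is judged then, once.
The state is a dict: "t": time; "joints": joint angles; "qd": joint speeds; "joint_efforts": joint torques, N m; "tcp_pos": TCP position; "tcp_rot": TCP orientation; "force": force on the tool from outside, world axes, zero at the start; "torque": the same for the moment, N m; "width": opening from 0.0 (shut) to 1.0 (fully open); "gripper_force": force on a finger pad.
Only numpy, scipy, OpenCV 4.12 (cv2) and the standard library are available. Lean on these libraries where they do the work, as an engineer would, in place of code of your own. Each camera call takes 0.05 s, during which the arm holds its last target. There are 200 camera calls.

## Working session

There is one attempt and no reset: what is moved stays moved. The work goes in short steps, Python scripts to look and compute and a tool call to move; the robot and the scene stay as the last step left them, time stands still between calls to the robot, and variables do not carry over. Pictures are saved under pics/ and viewed, at most 10 in all, crops included, and the job is handed in when it is done.

Besides the shell and the picture viewer there is one more tool, called after "Emit:" in YAML: its name, and indented under it one key for each argument. servo_tool: Moves the arm, as the interface text tells. Its arguments: {"type":"object","properties":{"steps":{"type":"array","items":{"type":"array","items":{"type":"array","items":{"type":"number"}}}},"newtons":{"type":"number"}},"required":["steps"]}

```bash
mkdir -p pics
cat > h.py <<'E'
import numpy as np, cv2
from scipy.spatial.transform import Rotation as R
from workcell import get_obs, camera, calibration, close_job
def K(c): return 200/np.tan(np.radians(c['vfov'])/2)
def rays(c,u,v):
    f=K(c); d=np.stack([(u-c['cx'])/f,(v-c['cy'])/f,np.ones_like(u*1.0)],-1)
    return R.from_quat(c['orientation']).apply(d.reshape(-1,3)).reshape(d.shape)
def cloud(c,dep):
    v,u=np.mgrid[:400,:640]; return np.array(c['position'])+rays(c,u,v)*dep[...,None]
E
python3 - <<'E'
from h import *
for n in('scene','top'):
    c=calibration(n); p,d=camera(n); cv2.imwrite(f'pics/{n}.png',p); np.savez(f'{n}.npz',p=p,d=d); print(n,c)
o=get_obs(); print(o)
E
```

```text
scene {'vfov': 44.738936762639305, 'cx': 317.54845708286973, 'cy': 193.94993820926916, 'position': array([1863.30850239,  357.17366333, 1068.184482  ]), 'orientation': array([ 0.54020429,  0.7047653 , -0.37076397, -0.27206484])}
top {'vfov': 52.50609995323446, 'cx': 320.1522182356281, 'cy': 205.18789247372825, 'position': array([ 395.81098202,  -30.63956309, 1224.86036082]), 'orientation': array([-0.7016665 ,  0.70749853, -0.05210205,  0.06629725])}
{'t': 0.1, 'joints': array([-1.32410407,  0.47766795,  0.0223408 ,  1.55631821, -0.01147524,
        1.10930022, -0.08311946]), 'qd': array([-0.00109482, -0.0005661 ,  0.00019236, -0.00204441, -0.00100264,
        0.00139081,  0.00056951]), 'joint_efforts': array([ 4.52113964e-03, -5.84089458e+01,  1.54017918e+00, -2.73312914e+01,
       -5.42024919e-02,  1.30672430e-02,  6.08134428e-05]), 'tcp_pos': array([234.32425426, 632.4602053 , 221.82661471]), 'tcp_rot': array([ 1.76460413e-01,  9.84307426e-01, -7.79420595e-04, -7.22481098e-05]), 'force': array([-0.40786641, -0.32735846,  0.47207858]), 'torque': array([ 0.04913787, -0.04372609,  0.04366931]), 'gripper_force': 0.0, 'width': 0.9929189620389692}
```

View pics/scene.png

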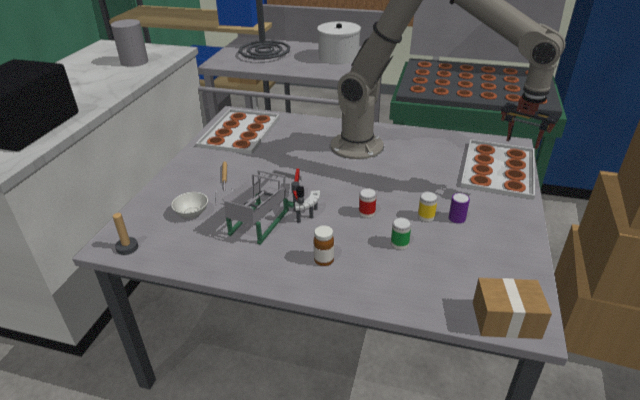

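View pics/top.png

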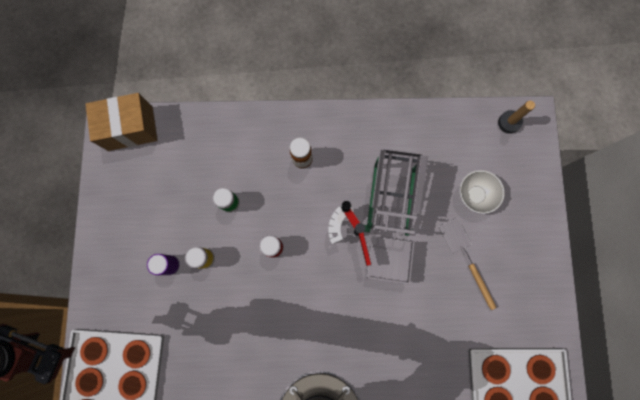

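The scene shows red at (368,203), yellow (428,207), purple look-alike (459,208) and green (401,234). In the top view they are at (271,246), (197,258), (160,264) and (226,200). The gate hinge is near top (362,230), the knob at (346,206), and the lane's loading end is at the top, around (402,155).

```bash
cat > m.py <<'E'
from h import *
T=np.load('top.npz'); p,d=T['p'],T['d']; c=calibration('top'); P=cloud(c,d)
hsv=cv2.cvtColor(p,cv2.COLOR_BGR2HSV)
def onplane(c,u,v,z):
    r=rays(c,np.array([u],float),np.array([v],float))[0]; o=np.array(c['position']); return o+r*(z-o[2])/r[2]
print('table z',np.median(P[300:310,230:260,2]))
for n,(u,v) in dict(red=(271,246),yellow=(197,258),purple=(160,264),green=(226,200),jar=(300,148)).items():
    Q=P[v-20:v+20,u-20:u+20].reshape(-1,3); zt=120 if n=='jar' else 90
    m=np.abs(Q[:,2]-zt)<6; (x,y),r=cv2.minEnclosingCircle(Q[m,:2].astype(np.float32)); print(n,x.__round__(1),y.__round__(1),r,m.sum(),Q[m,2].mean())
Q=P[120:290,320:440].reshape(-1,3); C=p[120:290,320:440].reshape(-1,3)
b=(C.max(1)<50)
m=b&(Q[:,2]>135)&(Q[:,2]<155); print('knob',m.sum(),Q[m].mean(0), cv2.minEnclosingCircle(Q[m,:2].astype(np.float32)))
H=hsv[120:290,320:440].reshape(-1,3)
m=((H[:,0]<8)|(H[:,0]>172))&(H[:,1]>150)&(H[:,2]>60); q=Q[m]
print('gate red',m.sum()); 
for lo in range(40,160,10):
    k=q[(q[:,2]>=lo)&(q[:,2]<lo+10)]
    if len(k): print(lo,len(k),k.mean(0),k.min(0),k.max(0))
m=Q[:,2]>40; print(np.histogram(Q[m,2],range(40,180,10)))
big=cv2.resize(p[130:290,315:435],None,fx=5,fy=5,interpolation=cv2.INTER_CUBIC)[:,:600]
cv2.imwrite('pics/mag.png',cv2.resize(big,None,fx=.75,fy=.75))
S=np.load('scene.npz')['p']; a=cv2.resize(S[180:255,340:480],None,fx=4,fy=4,interpolation=cv2.INTER_CUBIC)
b=cv2.resize(S[160:245,215:330],None,fx=4,fy=3.5,interpolation=cv2.INTER_CUBIC)
w=max(a.shape[1],b.shape[1]); pad=lambda i:cv2.copyMakeBorder(i,0,0,0,w-i.shape[1],0)
cv2.imwrite('pics/sc.png',np.vstack([pad(a),pad(b)])[:600])
E
python3 m.py
```

```text
table z -0.5977613943158531
red 475.0 134.5 29.930736541748047 358 89.72656181146392
yellow 443.9 342.2 29.994441986083984 361 89.75217062661123
purple 425.6 448.2 30.44297981262207 372 89.74395295601192
green 613.9 271.2 29.835275650024414 331 89.63139288559815
jar 750.2 48.2 28.44035530090332 300 119.05555106297797
knob 62 [575.9891048  -78.83812546 144.11407292] ((577.04833984375, -80.18009948730469), 12.395669937133789)
gate red 249
80 2 [ 536.21125991 -106.13322887   89.77152844] [ 533.35420483 -106.20571135   89.56967823] [ 539.068315   -106.06074639   89.97337866]
90 111 [548.67667821 -97.88029635  94.6850045 ] [ 435.23708    -130.91316567   90.98555265] [572.39924048 -78.1511409   99.6424098 ]
100 12 [ 475.80601596 -119.77469946  105.6075059 ] [ 424.12929313 -132.66181057  100.0732264 ] [566.19041862 -80.9168577  109.04783975]
110 119 [ 464.23010551 -128.62707622  115.36202658] [ 421.17592391 -140.37136121  110.64164579] [566.59654096 -85.79817973 119.28088826]
120 3 [ 506.0092986  -112.40012862  121.71178367] [ 453.18819418 -129.34347887  120.80047244] [568.22499885 -88.22897312 122.7959209 ]
(array([1276,  100,  222,  602,  284,  386,  135,  374,  305,  353,  496,
         56,    0]), array([ 40,  50,  60,  70,  80,  90, 100, 110, 120, 130, 140, 150, 160,
       170]))
```

View pics/mag.png

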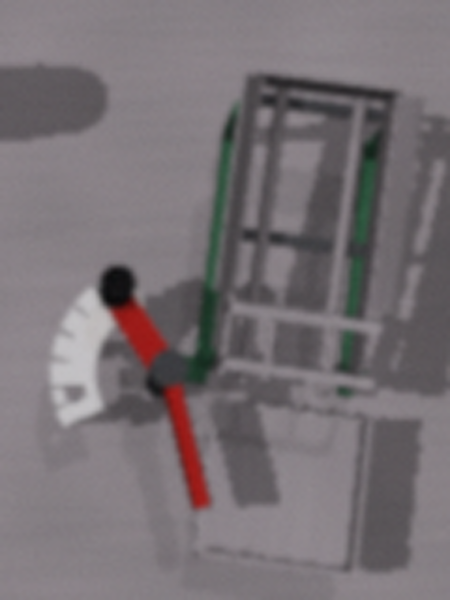

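View pics/sc.png

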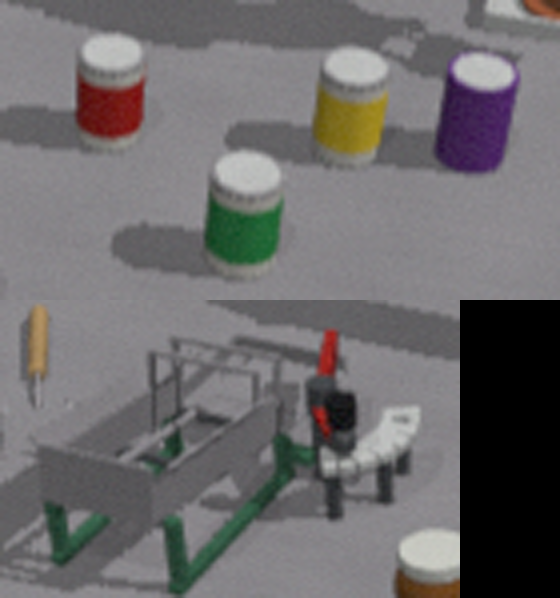

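The crops confirm red (110,90) and yellow (350,105), both with pale lids. The purple one at (477,110) has no lid rim, so it stays. The shut hole is at mag (75,393) and the hinge at (172,370). Next I fit the lane.

```bash
cat > m2.py <<'E'
from m import *
print('----')
f=lambda x,y:(315+x/3.75,130+y/3.75)
print('hole',onplane(c,*f(75,393),75),'knob',onplane(c,*f(117,285),145),'hinge100/120',onplane(c,*f(172,370),100),onplane(c,*f(172,370),120))
print('hinge cyl cloud',P[226:232,358:364,2].round())
v,u=np.mgrid[:400,:640]
m=(u>366)&(u<432)&(v<236)&(v>140)&(P[...,2]>122)&(P[...,2]<165)
r=cv2.minAreaRect(P[m][:,:2].astype(np.float32)); print(r,m.sum()); print(cv2.boxPoints(r))
# rails: left (280,100)->(262,290); right (358,100)->(338,320) in crop
for a,b in (((280,110),(262,280)),((358,110),(338,300))):
    L=[]
    for t in np.linspace(0,1,40):
        x,y=f(a[0]+t*(b[0]-a[0]),a[1]+t*(b[1]-a[1])); q=P[int(round(y)),int(round(x))-1:int(round(x))+2]
        L.append(q[np.argmax(q[:,2])])
    L=np.array(L); L=L[(L[:,2]>60)&(L[:,2]<115)]
    k=np.polyfit(L[:,0],L[:,1:],1); print(len(L),'y=',k[:,0],'z=',k[:,1],L[0],L[-1])
E
python3 m2.py | sed '1,/----/d'
```

```text
hole [504.82962259 -49.71854026  75.        ] knob [575.74235803 -79.72819872 145.        ] hinge100/120 [ 518.93406096 -121.41037356  100.        ] [ 516.7449345  -119.79646994  120.        ]
hinge cyl cloud [[118. 116. 118. 117. 117. 118.]
 [115. 118. 116. 117. 115. 116.]
 [119. 116. 122. 117. 115. 123.]
 [118. 118. 116. 115. 115. 118.]
 [116. 120. 117. 116. 118. 119.]
 [118. 118. 116. 114. 117. 114.]]
((615.8616943359375, -223.77308654785156), (132.8596954345703, 229.54074096679688), 81.42594146728516) 1066
[[ 492.47012 -272.34967]
 [ 719.4455  -306.57135]
 [ 739.2533  -175.1965 ]
 [ 512.2779  -140.97482]]
40 y= [  -0.13188255 -113.34941226] z= [  0.1728207  -25.49937403] [ 718.52924294 -206.50100955   98.96125575] [ 589.12963401 -191.13216319   75.59939349]
40 y= [-1.34359817e-01 -1.71333781e+02] z= [  0.16937279 -20.90486286] [ 717.42350714 -268.92535458  100.08622764] [ 574.03848566 -247.5756028    75.82048169]
```

```bash
cat > plan.py <<'E'
from h import *
def down(yaw):  # tool pointing down, tool y at world angle yaw
    y=np.array([np.cos(yaw),np.sin(yaw),0]); z=np.array([0,0,-1.]); return R.from_matrix(np.stack([np.cross(y,z),y,z],1))
def frame(y,z): return R.from_matrix(np.stack([np.cross(y,z),y,z],1))
def rows(p0,r0,p1,r1,n,jaw):
    p,r=np.array(p0,float),r0; dr=(r0.inv()*r1).as_rotvec(); out=[]
    for i in range(n):
        tp=np.array(p0)+(np.array(p1)-p0)*(i+1)/n; s=r.inv().apply(tp-p).round(1); w=(dr/n).round(3)
        p=p+r.apply(s); r=r*R.from_rotvec(w); out.append([*map(float,s),*map(float,w),jaw])
    for i in range(0,n,5): print(str([out[i:i+5]]).replace(' ','').replace('.0,',','))
    print('end',p.round(1),'yaw_y',np.arctan2(*r.as_matrix()[[1,0],1]).round(3),'z',r.as_matrix()[:,2].round(3)); return p,r
def now():
    o=get_obs(); return np.array(o['tcp_pos']),R.from_quat(o['tcp_rot'])
E
python3 -c "
from plan import *
p,r=now(); rows(p,r,[576.5,-80,180],down(-.97),20,.65)"
```

```text
[[[-28.4,-27.5,2.1,-0,0,0.109,0.65],[-31.2,-24.2,2.2,-0,0,0.109,0.65],[-33.7,-20.6,2.1,-0,0,0.109,0.65],[-35.8,-16.9,2.2,-0,0,0.109,0.65],[-37.3,-12.9,2.1,-0,0,0.109,0.65]]]
[[[-38.5,-8.7,2.1,-0,0,0.109,0.65],[-39.3,-4.5,2.2,-0,0,0.109,0.65],[-39.5,-0.2,2.1,-0,0,0.109,0.65],[-39.3,4.1,2.1,-0,0,0.109,0.65],[-38.7,8.3,2.2,-0,0,0.109,0.65]]]
[[[-37.4,12.5,2.1,-0,0,0.109,0.65],[-36,16.5,2.2,-0,0,0.109,0.65],[-33.9,20.3,2.1,-0,0,0.109,0.65],[-31.4,23.9,2.1,-0,0,0.109,0.65],[-28.7,27.2,2.2,-0,0,0.109,0.65]]]
[[[-25.6,30.1,2.1,-0,0,0.109,0.65],[-22.2,32.7,2.1,-0,0,0.109,0.65],[-18.4,34.9,2.2,-0,0,0.109,0.65],[-14.6,36.8,2.1,-0,0,0.109,0.65],[-10.4,38.1,2.2,-0,0,0.109,0.65]]]
end [576.5 -80.  180. ] yaw_y -0.964 z [-0.    -0.002 -1.   ]
```

Emit:
servo_tool:
  steps:
    - [[-28,-27.5,2,0,0,0.109,0.65],[-31,-24,2,0,0,0.109,0.65],[-34,-20.5,2,0,0,0.109,0.65],[-36,-17,2,0,0,0.109,0.65],[-37,-13,2,0,0,0.109,0.65]]

```text
t: 0.6
tcp_pos: [320.1, 453.3, 212.3]
tcp_rot: [0.437, 0.899, -0.0, -0.0]
force: [-0.1, -0.0, -0.2]
width: 0.654
gripper_force: 0.0
```

Emit:
servo_tool:
  steps:
    - [[-38.5,-9,2,0,0,0.109,0.65],[-39,-4.5,2,0,0,0.109,0.65],[-39.5,0,2,0,0,0.109,0.65],[-39,4,2,0,0,0.109,0.65],[-39,8,2,0,0,0.109,0.65]]

```text
t: 1.1
tcp_pos: [404.8, 275.5, 202.4]
tcp_rot: [0.663, 0.749, -0.0, -0.0]
force: [0.5, -1.0, -0.5]
width: 0.647
gripper_force: 0.0
```

Emit:
servo_tool:
  steps:
    - [[-37.5,12.5,2,0,0,0.109,0.65],[-36,16.5,2,0,0,0.109,0.65],[-34,20.5,2,0,0,0.109,0.65],[-31.5,24,2,0,0,0.109,0.65],[-28.5,27,2,0,0,0.109,0.65]]

```text
t: 1.6
tcp_pos: [490.6, 97.4, 192.5]
tcp_rot: [0.84, 0.543, -0.0, -0.0]
force: [0.1, 0.5, -0.6]
width: 0.648
gripper_force: 0.0
```

Emit:
servo_tool:
  steps:
    - [[-25.5,30,2,0,0,0.109,0.65],[-22,32.5,2,0,0,0.109,0.65],[-18.5,35,2,0,0,0.109,0.65],[-14.5,37,2,0,0,0.109,0.65],[-10.5,38,2,0,0,0.109,0.65]]

```text
t: 2.1
tcp_pos: [576.2, -80.3, 182.3]
tcp_rot: [0.955, 0.297, -0.0, -0.0]
force: [1.1, 1.0, 0.6]
width: 0.652
gripper_force: 0.0
```

Emit:
servo_tool:
  steps:
    - [[0,0,20,0,0,0,0.65],[0,0,20,0,0,0,0.65],[0,0,16,0,0,0,0.65],[0,0,8,0,0,0,0.65],[0,0,8,0,0,0,0.65]]

```text
t: 2.6
tcp_pos: [575.8, -78.7, 110.1]
tcp_rot: [0.954, 0.299, -0.0, -0.0]
force: [0.1, -0.2, 0.1]
width: 0.648
gripper_force: 0.0
```

Emit:
servo_tool:
  newtons: 35
  steps:
    - [[0,0,0,0,0,0,0],[0,0,0,0,0,0,0],[0,0,0,0,0,0,0],[0,0,0,0,0,0,0],[0,0,0,0,0,0,0]]

```text
t: 3.1
tcp_pos: [576.3, -79.0, 111.2]
tcp_rot: [0.954, 0.299, 0.001, 0.0]
force: [-0.3, -0.6, 2.6]
width: 0.305
gripper_force: 35.0
```

```bash
python3 -c "
from plan import *
o=get_obs(); print(o['joints'].round(3),o['force'],o['width'],o['gripper_force'],o['tcp_pos'])
h=np.array([517.5,-120.5]); p,r=now(); v=p[:2]-h; print(np.hypot(*v),np.arctan2(v[1],v[0]))"
```

```text
[-0.445  0.526  0.634  1.915 -0.415  0.832 -0.555] [-0.32624916 -0.58735589  2.56396248] 0.30529542544957894 35.00040650367737 [576.33236007 -79.00044491 111.24316353]
71.99624756643993 0.6143319530108349
```

Emit:
servo_tool:
  steps:
    - [[0,0,-4,0,0,0,0],[0,0,-5,0,0,0,0],[0,0,-5,0,0,0,0],[0,0,0,0,0,0,0]]

```text
t: 3.5
tcp_pos: [576.1, -78.7, 125.0]
tcp_rot: [0.954, 0.299, 0.0, 0.0]
force: [4.0, 0.6, -9.6]
width: 0.303
gripper_force: 35.0
```

Emit:
servo_tool:
  steps:
    - [[-0.2,-3.5,0,0,0,-0.05,0],[-0.2,-3.5,0,0,0,-0.05,0],[-0.2,-3.5,0,0,0,-0.05,0],[-0.2,-3.5,0,0,0,-0.05,0]]

```text
t: 3.9
tcp_pos: [567.1, -68.0, 124.6]
tcp_rot: [0.919, 0.394, 0.001, 0.0]
force: [4.9, 1.1, -9.8]
width: 0.301
gripper_force: 35.0
```

Emit:
servo_tool:
  steps:
    - [[-0.35,-7,0,0,0,-0.1,0],[-0.35,-7,0,0,0,-0.1,0],[-0.35,-7,0,0,0,-0.1,0],[-0.35,-7,0,0,0,-0.1,0],[-0.35,-7,0,0,0,-0.1,0]]

```text
t: 4.4
tcp_pos: [537.4, -51.1, 124.9]
tcp_rot: [0.792, 0.61, 0.001, 0.001]
force: [7.2, -0.1, -8.7]
width: 0.301
gripper_force: 35.0
```

Emit:
servo_tool:
  steps:
    - [[-0.35,-7,0,0,0,-0.1,0],[-0.35,-7,0,0,0,-0.1,0],[-0.35,-7,0,0,0,-0.1,0],[0,0,0,0,0,0,0]]

```text
t: 4.8
tcp_pos: [516.7, -48.8, 125.2]
tcp_rot: [0.693, 0.721, 0.001, 0.001]
force: [7.8, 1.7, -9.5]
width: 0.304
gripper_force: 35.0
```

Emit:
servo_tool:
  steps:
    - [[0,0,4,0,0,0,0],[0,0,0,0,0,0,0.42],[0,0,0,0,0,0,0.42],[0,0,5,0,0,0,0.42]]

```text
t: 5.2
tcp_pos: [515.6, -49.6, 116.3]
tcp_rot: [0.695, 0.719, 0.0, 0.0]
force: [0.2, -0.5, 0.2]
width: 0.42
gripper_force: 0.0
```

Emit:
servo_tool:
  steps:
    - [[-0.2,-4,0,0,0,-0.05,0.42],[-0.2,-4,0,0,0,-0.05,0.42],[-0.2,-3,0,0,0,-0.05,0.42],[-0.2,-3,0,0,0,-0.05,0.42],[0,0,0,0,0,0,0.42]]

```text
t: 5.7
tcp_pos: [500.9, -51.9, 115.6]
tcp_rot: [0.619, 0.785, -0.0, -0.0]
force: [0.3, 0.7, -0.2]
width: 0.419
gripper_force: 0.0
```

Tool has moved 14 mm; the knob should have moved about 9–10. I keep pushing slowly.

Emit:
servo_tool:
  steps:
    - [[0,-1.5,0,0,0,0,0.42],[0,-1.5,0,0,0,0,0.42],[0,-1.5,0,0,0,0,0.42],[0,-1,0,0,0,0,0.42],[0,0,0,0,0,0,0.42]]

```text
t: 6.2
tcp_pos: [499.1, -52.0, 116.1]
tcp_rot: [0.619, 0.786, 0.002, 0.002]
force: [8.9, 1.3, -6.7]
width: 0.42
gripper_force: 4.4
```

Run:
```python
from h import *
o=get_obs(); print(o['force'],o['tcp_pos'])
p,d=camera('scene'); np.savez('s2.npz',p=p,d=d)
q,dq=camera('top')
a=cv2.resize(p[150:245,215:345],None,fx=4,fy=4,interpolation=cv2.INTER_CUBIC)
b=cv2.resize(q[190:290,320:400],None,fx=3.5,fy=3.8,interpolation=cv2.INTER_CUBIC)
cv2.imwrite('pics/g.png',np.hstack([a,b[:380]]))
```

```text
[ 8.91624263  1.33278431 -6.70931372] [499.11032178 -51.98889509 116.13104443]
```

View pics/g.png

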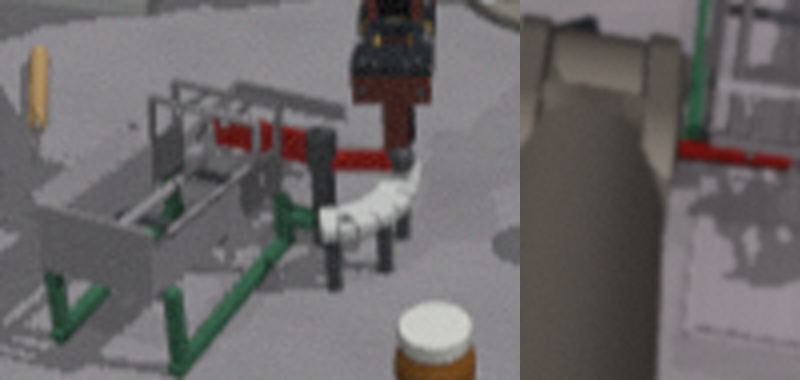

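Emit:
servo_tool:
  steps:
    - [[0,4,0,0,0,0,0.7],[0,0,0,0,0,0,0.7],[0,0,-30,0,0,0,0.7],[0,0,-50,0,0,0,0.8],[0,0,-50,0,0,0,0.9]]

```text
t: 6.8
tcp_pos: [498.6, -52.2, 246.4]
tcp_rot: [0.619, 0.785, -0.001, -0.001]
force: [2.1, 0.4, -1.4]
width: 0.839
gripper_force: 0.0
```

Run:
```python
from plan import *
p,r=now(); print(p,get_obs()['joints'].round(3))
# red grasp: tool y along lane y dir (world), pointing t toward -y side tilted 65deg from down
lx=np.array([-.1395,-.990,0]); ly=np.array([.990,-.1395,0]); up=np.array([0,0,1.])
a=np.radians(65); t=np.sin(a)*lx-np.cos(a)*up
print(frame(ly,t).as_quat(), (r.inv()*frame(ly,t)).as_rotvec(), (r.inv()*frame(-ly,t)).as_rotvec())
c=np.array([475,134.5,48]); tcp=c+19*t; print(tcp)
pre=tcp+np.array([0,0,0])-110*t+np.array([0,0,20])
for s in (ly,-ly): print(rows(p,r,pre,frame(s,t),20,1))
```

```text
[498.58478931 -52.15960035 246.42519936] [-0.379  0.167  0.407  1.954 -0.076  1.038  0.297]
[ 0.63663258  0.55321448 -0.40554198  0.35240374] [ 0.20953871 -1.11990874  0.33578953] [ 1.50890687  0.28232157 -2.37016778]
[472.59783121 117.45235053  39.97025303]
[[[13.2,2.6,7,0.01,-0.056,0.017,1],[13.6,2.4,6.2,0.01,-0.056,0.017,1],[13.9,2.2,5.4,0.01,-0.056,0.017,1],[14.3,2,4.6,0.01,-0.056,0.017,1],[14.6,1.9,3.8,0.01,-0.056,0.017,1]]]
[[[14.7,1.6,3,0.01,-0.056,0.017,1],[15,1.4,2.1,0.01,-0.056,0.017,1],[15,1.1,1.2,0.01,-0.056,0.017,1],[15.1,0.9,0.4,0.01,-0.056,0.017,1],[15.2,0.7,-0.5,0.01,-0.056,0.017,1]]]
[[[15,0.3,-1.3,0.01,-0.056,0.017,1],[15,0.1,-2.2,0.01,-0.056,0.017,1],[14.9,-0.1,-3,0.01,-0.056,0.017,1],[14.6,-0.5,-3.8,0.01,-0.056,0.017,1],[14.4,-0.7,-4.6,0.01,-0.056,0.017,1]]]
[[[14.1,-1.1,-5.4,0.01,-0.056,0.017,1],[13.8,-1.3,-6.2,0.01,-0.056,0.017,1],[13.3,-1.6,-6.9,0.01,-0.056,0.017,1],[13,-2,-7.7,0.01,-0.056,0.017,1],[12.4,-2.2,-8.3,0.01,-0.056,0.017,1]]]
end [486.5 216.1 106.5] yaw_y -0.139 z [-0.121 -0.897 -0.424]
(array([486.49704   , 216.12821318, 106.46595185]), Rotation.fro
[... 565 characters left out ...]
,15.2,0.1,0.075,0.014,-0.119,1],[-1.9,14.9,-1.1,0.075,0.014,-0.119,1],[-3.7,14.6,-2.2,0.075,0.014,-0.119,1],[-5.3,13.8,-3.3,0.075,0.014,-0.119,1],[-6.8,12.7,-4.5,0.075,0.014,-0.119,1]]]
[[[-8.2,11.5,-5.4,0.075,0.014,-0.119,1],[-9.5,10,-6.4,0.075,0.014,-0.119,1],[-10.4,8.3,-7.2,0.075,0.014,-0.119,1],[-11.2,6.5,-7.9,0.075,0.014,-0.119,1],[-11.7,4.5,-8.5,0.075,0.014,-0.119,1]]]
end [486.5 216.2 106.4] yaw_y 3.005 z [-0.123 -0.894 -0.431]
(array([486.47171884, 216.17993816, 106.43242781]), Rotation.from_matrix(array([[-0.05680032, -0.99073399, -0.12336893],
                            [-0.42684866,  0.13580371, -0.89406799],
                            [ 0.9025375 ,  0.00187651, -0.43060717]])))
```

Run:
```python
from plan import *
p,r=now()
lx=np.array([-.1395,-.990,0]); ly=np.array([.990,-.1395,0]); up=np.array([0,0,1.])
a=np.radians(65); t=np.sin(a)*lx-np.cos(a)*up
tcp=np.array([475,134.5,48])+19*t
rows(p,r,tcp+[0,0,110],frame(ly,t),10,1)
```

```text
[[[17.1,1.5,9.6,0.021,-0.112,0.034,1],[18.1,1,7.7,0.021,-0.112,0.034,1],[18.9,0.5,5.5,0.021,-0.112,0.034,1],[19.4,0,3.4,0.021,-0.112,0.034,1],[19.6,-0.6,1.3,0.021,-0.112,0.034,1]]]
[[[19.6,-1.3,-1,0.021,-0.112,0.034,1],[19.4,-2,-3.1,0.021,-0.112,0.034,1],[18.8,-2.7,-5.2,0.021,-0.112,0.034,1],[17.9,-3.5,-7.2,0.021,-0.112,0.034,1],[17,-4.2,-9.1,0.021,-0.112,0.034,1]]]
end [472.6 117.5 150. ] yaw_y -0.144 z [-0.129 -0.897 -0.423]
```

Emit:
servo_tool:
  steps:
    - [[17,1.5,9.5,0.021,-0.112,0.034,1],[18,1,7.5,0.021,-0.112,0.034,1],[19,0.5,5.5,0.021,-0.112,0.034,1],[19.5,0,3.5,0.021,-0.112,0.034,1],[19.5,-0.5,1.5,0.021,-0.112,0.034,1]]

```text
t: 7.3
tcp_pos: [487.0, 33.4, 197.8]
tcp_rot: [0.658, 0.698, -0.212, 0.187]
force: [0.1, -1.4, -0.8]
width: 1.003
gripper_force: 0.0
```

Emit:
servo_tool:
  steps:
    - [[19.5,-1.5,-1,0.021,-0.112,0.034,1],[19.5,-2,-3,0.021,-0.112,0.034,1],[19,-2.5,-5,0.021,-0.112,0.034,1],[18,-3.5,-7,0.021,-0.112,0.034,1],[17,-4,-9,0.021,-0.112,0.034,1]]

```text
t: 7.8
tcp_pos: [474.2, 118.6, 148.3]
tcp_rot: [0.638, 0.55, -0.405, 0.355]
force: [0.7, 2.3, -0.1]
width: 1.0
gripper_force: 0.0
```

Run:
```python
from plan import *
print(now()[0],now()[1].as_matrix().round(3),get_obs()['joints'].round(3))
q,d=camera('top'); c=calibration('top'); P=cloud(c,d); p,_=camera('scene')
v,u=np.mgrid[:400,:640]
m=(q.max(2)<55)&(P[...,2]>120)&(P[...,2]<165)&(u>325)&(u<360)&(v>215)&(v<260)
print('knob',m.sum(),P[m].mean(0) if m.any() else 0, cv2.minEnclosingCircle(P[m][:,:2].astype(np.float32)) if m.any() else 0)
hs=cv2.cvtColor(q,cv2.COLOR_BGR2HSV); m=((hs[...,0]<8)|(hs[...,0]>172))&(hs[...,1]>150)&(hs[...,2]>60)&(u>362)&(u<420)&(v>200)&(v<290)
Q=P[m]; Q=Q[Q[:,2]>80]; k=cv2.fitLine(Q[:,:2].astype(np.float32),2,0,.01,.01).ravel(); print('arm',len(Q),k,np.arctan2(k[1],k[0]))
a=cv2.resize(q[190:290,320:430],None,fx=3.6,fy=4,interpolation=cv2.INTER_CUBIC)
b=cv2.resize(p[140:240,250:350],None,fx=4,fy=4,interpolation=cv2.INTER_CUBIC)
cv2.imwrite('pics/g2.png',np.hstack([a,b]))
```

```text
[474.24902566 118.63637361 148.3353223 ] [[ 0.066  0.99  -0.127]
 [ 0.414 -0.143 -0.899]
 [-0.908  0.007 -0.419]] [-1.045  0.83   0.388  1.743  0.427  1.524 -1.019]
knob 59 [502.24039085 -49.4770267  144.44229054] ((502.61737060546875, -49.131629943847656), 11.618607521057129)
arm 105 [ 1.4486806e-01  9.8945099e-01  5.1171320e+02 -1.6717221e+02] 1.4254167
```

View pics/g2.png

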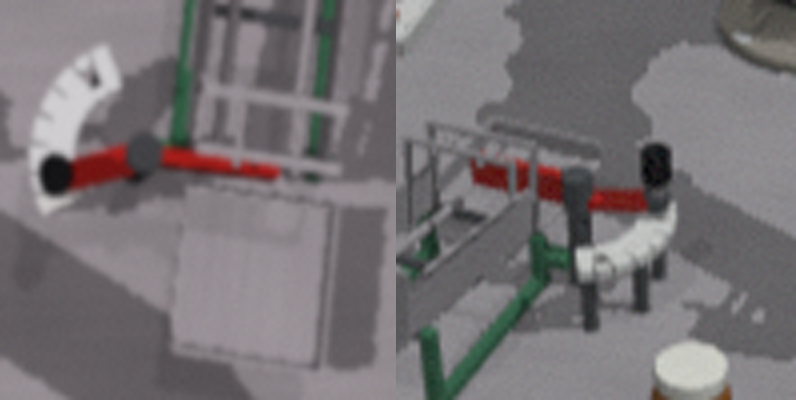

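The gate arm lies square across the lane. The knob is over the shut hole, with its top at 144 mm, the same height as at the start, so the pin is home. Now I grasp red.

Emit:
servo_tool:
  steps:
    - [[20,-0.5,9,0,0,0,1],[20,-0.5,9,0,0,0,1],[20,-0.3,9,0,0,0,1],[20,-0.3,9,0,0,0,1],[18,0,9,0,0,0,1]]

```text
t: 8.4
tcp_pos: [474.1, 117.5, 41.4]
tcp_rot: [0.639, 0.551, -0.404, 0.353]
force: [0.8, -1.1, 0.2]
width: 1.003
gripper_force: 0.0
```

Emit:
servo_tool:
  newtons: 40
  steps:
    - [[0,0,0,0,0,0,0],[0,0,0,0,0,0,0],[0,0,0,0,0,0,0],[0,0,0,0,0,0,0]]

```text
t: 8.8
tcp_pos: [474.1, 118.4, 42.0]
tcp_rot: [0.639, 0.551, -0.404, 0.353]
force: [1.0, -0.3, 4.4]
width: 0.681
gripper_force: 38.8
```

```bash
cat > lane.py <<'E'
from plan import *
yw=-.143; lx=np.array([np.sin(yw),-np.cos(yw),0]); ly=np.array([np.cos(yw),np.sin(yw),0]); up=np.array([0,0,1.])
Ly=np.cos(.16)*ly+np.sin(.16)*up; Lz=-np.sin(.16)*ly+np.cos(.16)*up; O=np.array([510,-208.8,65])
def place(y,z,off,deg,sgn,x=0):  # grasp point off mm along lane x from centre; tool tip leans to -sgn*x
    a=np.radians(deg); t=-sgn*np.sin(a)*lx-np.cos(a)*Lz
    return O+(x+off)*lx+y*Ly+z*Lz+19*t, t
def lanexyz(p): d=np.array(p)-O; return np.array([d@lx,d@Ly,d@Lz]).round(1)
E
python3 - <<'E'
from lane import *
p,r=now(); p=p+[0,0,150]
tcp,t=place(140,130,5,25,1); print(tcp,t)
rows(p,r,tcp,frame(Ly,t),20,0)
E
```

```text
[ 629.44832683 -222.93751081  198.64419205] [ 0.20314617  0.3977269  -0.89473177]
[[[-6.9,10.1,14.2,-0.008,0.078,0.003,0],[-8.1,10.1,13.6,-0.008,0.078,0.003,0],[-9,9.9,13.1,-0.008,0.078,0.003,0],[-10,9.9,12.5,-0.008,0.078,0.003,0],[-10.9,9.8,11.7,-0.008,0.078,0.003,0]]]
[[[-11.7,9.8,10.8,-0.008,0.078,0.003,0],[-12.5,9.7,10.1,-0.008,0.078,0.003,0],[-13.3,9.7,9,-0.008,0.078,0.003,0],[-13.9,9.6,8.1,-0.008,0.078,0.003,0],[-14.4,9.6,7.1,-0.008,0.078,0.003,0]]]
[[[-15,9.6,6,-0.008,0.078,0.003,0],[-15.3,9.7,4.9,-0.008,0.078,0.003,0],[-15.7,9.6,3.8,-0.008,0.078,0.003,0],[-15.8,9.7,2.6,-0.008,0.078,0.003,0],[-16,9.6,1.5,-0.008,0.078,0.003,0]]]
[[[-16.1,9.8,0.2,-0.008,0.078,0.003,0],[-15.9,9.7,-0.8,-0.008,0.078,0.003,0],[-15.9,9.9,-2.1,-0.008,0.078,0.003,0],[-15.6,9.9,-3.2,-0.008,0.078,0.003,0],[-15.2,10,-4.3,-0.008,0.078,0.003,0]]]
end [ 629.5 -222.9  198.6] yaw_y -0.145 z [ 0.204  0.393 -0.897]
```

Emit:
servo_tool:
  steps:
    - [[-9,0,-4,0,0,0,0],[-27,0,-12.5,0,0,0,0],[-33,0.5,-15,0,0,0,0],[-33,0.5,-15,0,0,0,0],[-33,0.5,-15.5,0,0,0,0]]

```text
t: 9.3
tcp_pos: [474.1, 117.1, 191.3]
tcp_rot: [0.639, 0.552, -0.404, 0.353]
force: [-0.4, 0.7, -1.0]
width: 0.677
gripper_force: 40.0
```

Emit:
servo_tool:
  steps:
    - [[-7,10,14,-0.008,0.078,0.003,0],[-8,10,13.5,-0.008,0.078,0.003,0],[-9,10,13,-0.008,0.078,0.003,0],[-10,10,12.5,-0.008,0.078,0.003,0],[-11,10,11.5,-0.008,0.078,0.003,0]]

```text
t: 9.8
tcp_pos: [513.5, 31.6, 192.3]
tcp_rot: [0.702, 0.613, -0.257, 0.254]
force: [0.1, -0.4, -1.1]
width: 0.671
gripper_force: 40.0
```

Emit:
servo_tool:
  steps:
    - [[-12,9.5,11,-0.008,0.078,0.003,0],[-12.5,9.5,10,-0.008,0.078,0.003,0],[-13.5,9.5,9,-0.008,0.078,0.003,0],[-14,9.5,8,-0.008,0.078,0.003,0],[-14.5,9.5,7,-0.008,0.078,0.003,0]]

```text
t: 10.3
tcp_pos: [551.0, -54.4, 194.6]
tcp_rot: [0.738, 0.65, -0.102, 0.147]
force: [0.2, 0.3, -1.7]
width: 0.671
gripper_force: 40.0
```

Emit:
servo_tool:
  steps:
    - [[-15,9.5,6,-0.008,0.078,0.003,0],[-15.5,9.5,5,-0.008,0.078,0.003,0],[-15.5,9.5,4,-0.008,0.078,0.003,0],[-16,9.5,2.5,-0.008,0.078,0.003,0],[-16,9.5,1.5,-0.008,0.078,0.003,0]]

```text
t: 10.8
tcp_pos: [589.0, -139.8, 196.1]
tcp_rot: [0.746, 0.663, 0.056, 0.034]
force: [-0.6, 1.1, -2.5]
width: 0.676
gripper_force: 40.0
```

Emit:
servo_tool:
  steps:
    - [[-16,10,0,-0.008,0.078,0.003,0],[-16,10,-1,-0.008,0.078,0.003,0],[-16,10,-2,-0.008,0.078,0.003,0],[-15.5,10,-3,-0.008,0.078,0.003,0],[-15,10,-4,-0.008,0.078,0.003,0]]

```text
t: 11.3
tcp_pos: [628.6, -225.2, 197.8]
tcp_rot: [0.725, 0.65, 0.213, -0.081]
force: [0.3, -0.8, -2.0]
width: 0.674
gripper_force: 40.0
```

Run:
```python
from lane import *
p,r=now(); o=get_obs(); print(p,o['joints'].round(3),o['width'],o['force'])
tcp,t=place(140,130,5,25,1); print((r.inv()*frame(Ly,t)).as_rotvec().round(3))
q,d=camera('top'); s,_=camera('scene')
cv2.imwrite('pics/pl.png',np.hstack([cv2.resize(q[130:280,320:460],None,fx=2.8,fy=2.8),cv2.resize(s[110:260,200:340],None,fx=2.8,fy=2.8)]))
c=calibration('top'); P=cloud(c,d); h=cv2.cvtColor(q,cv2.COLOR_BGR2HSV); v,u=np.mgrid[:400,:640]
```

```text
[ 628.55771705 -225.17966145  197.75474899] [ 0.356  0.519  0.167  1.647 -0.623  1.086  0.72 ] 0.6744501304589724 [ 0.29070242 -0.82352658 -1.97529345]
[ 0.001  0.004 -0.001]
```

View pics/pl.png

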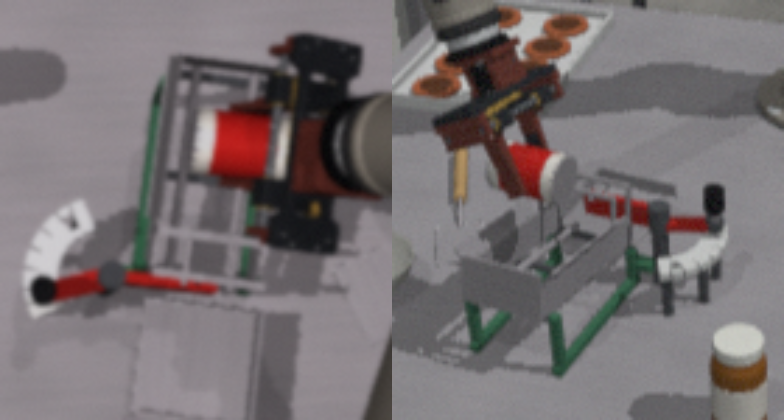

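```bash
cat > can.py <<'E'
from lane import *
def meas(col,zmin,zmax,ymin=60):
    q,d=camera('top'); c=calibration('top'); P=cloud(c,d); D=P-O; L=np.stack([D@lx,D@Ly,D@Lz],-1)
    h=cv2.cvtColor(q,cv2.COLOR_BGR2HSV); H=h[...,0]
    m=((H<8)|(H>172)) if col=='red' else (H>18)&(H<36)
    m=m&(h[...,1]>130)&(h[...,2]>90)&(L[...,2]>zmin)&(L[...,2]<zmax)&(np.abs(L[...,0])<60)&(L[...,1]>ymin)&(L[...,1]<240)
    m=cv2.erode(m.astype(np.uint8),np.ones((2,2)))>0
    Q=L[m]; print(col,len(Q),'med',np.median(Q,0).round(1),'min',Q.min(0).round(1),'max',Q.max(0).round(1))
    for x0 in range(-30,30,8):
        k=Q[(Q[:,0]>=x0)&(Q[:,0]<x0+8)]
        if len(k)>4: print(x0+4,len(k),'top z',np.percentile(k[:,2],90).round(1),'y mid',((k[:,1].min()+k[:,1].max())/2).round(1),'span',np.ptp(k[:,1]).round(1))
    w=(h[...,1]<70)&(h[...,2]>130)&(L[...,2]>zmin)&(L[...,2]<zmax)&(np.abs(L[...,0])<60)&(L[...,1]>ymin)&(L[...,1]<200)
    if w.sum()>5: print('white',w.sum(),L[w].min(0).round(1),L[w].max(0).round(1))
if __name__=='__main__':
    import sys; print(lanexyz(now()[0])); meas(sys.argv[1],float(sys.argv[2]),float(sys.argv[3]))
E
python3 can.py red 110 190
```

```text
[  5.3 138.3 110. ]
red 362 med [  6.2 135.8 153.9] min [-15.6 110.4 136.2] max [ 28.6 163.6 161.2]
-18 15 top z 157.3 y mid 136.4 span 47.9
-10 66 top z 158.3 y mid 137.0 span 53.2
-2 66 top z 157.7 y mid 137.1 span 51.6
6 64 top z 157.8 y mid 137.4 span 50.7
14 67 top z 158.5 y mid 136.6 span 50.4
22 69 top z 157.5 y mid 136.9 span 49.9
30 15 top z 157.3 y mid 136.3 span 42.7
white 190 [-36.1 113.1 136.5] [ 45.4 165.2 161.1]
```

```bash
python3 -c "
from lane import *
p,r=now();o=get_obs(); print(p,lanexyz(p),o['t'],o['force'],O,lx)"
```

```text
[ 627.37570089 -227.96829956  196.02666415] [  2.2 138.3 110.4] 11.45 [-0.28739778 -0.17800824 -2.79017933] [ 510.  -208.8   65. ] [-0.14251313 -0.98979291  0.        ]
```

Emit:
servo_tool:
  steps:
    - [[4.5,0,2,0,0,0,0],[-10,0,21,0,0,0,0],[-10,0,21,0,0,0,0],[-8,0,17.5,0,0,0,0],[-1.5,0,4,0,0,0,0]]

```text
t: 11.95
tcp_pos: [640.0, -218.8, 125.7]
tcp_rot: [0.725, 0.651, 0.211, -0.082]
force: [0.7, 0.0, -2.5]
width: 0.677
gripper_force: 40.0
```

Emit:
servo_tool:
  steps:
    - [[0,0,0,0,0,0,0],[0,0,0,0,0,0,0],[0,0,0,0,0,0,0]]

```text
t: 12.25
tcp_pos: [641.3, -221.2, 129.0]
tcp_rot: [0.725, 0.65, 0.212, -0.08]
force: [-0.4, 0.0, -1.9]
width: 0.674
gripper_force: 40.0
```

```bash
python3 can.py red 50 110
```

```text
[ -6.5 140.2  42.2]
red 303 med [ -5.7 138.4  86. ] min [-27.4 112.2  72.4] max [ 15.4 165.   93.6]
-26 37 top z 91.1 y mid 138.1 span 48.8
-18 55 top z 89.4 y mid 138.1 span 51.7
-10 55 top z 90.2 y mid 138.9 span 52.1
-2 60 top z 89.9 y mid 138.5 span 49.2
6 58 top z 90.7 y mid 139.3 span 48.8
14 38 top z 90.2 y mid 139.3 span 45.9
white 166 [-47.4 114.6  66.4] [ 32.3 168.   93. ]
```

Emit:
servo_tool:
  steps:
    - [[-2.7,0,-1.3,0,0,0,0],[-4,0,9,0,0,0,0],[-4,0,8,0,0,0,0],[-2.5,0,5.5,0,0,0,0],[-0.5,0,1,0,0,0,0]]

```text
t: 12.8
tcp_pos: [643.7, -224.3, 100.4]
tcp_rot: [0.725, 0.65, 0.211, -0.082]
force: [-0.4, 0.5, -1.7]
width: 0.675
gripper_force: 40.0
```

Emit:
servo_tool:
  steps:
    - [[0,0,0,0,0,0,0],[0,0,0,0,0,0,0],[0,0,0,0,0,0,0]]

```text
t: 13.1
tcp_pos: [644.6, -224.9, 102.5]
tcp_rot: [0.725, 0.65, 0.212, -0.08]
force: [0.3, 0.1, -1.1]
width: 0.678
gripper_force: 40.0
```

```bash
python3 can.py red 20 90;python3 -c "
from lane import *
o=get_obs(); print(o['force'],lanexyz(o['tcp_pos']))"
```

```text
[ -3.3 139.7  15.4]
red 298 med [ -2.7 137.   59.7] min [-24.1 112.4  44.1] max [ 18.7 164.3  67. ]
-26 13 top z 63.6 y mid 133.1 span 40.3
-18 57 top z 63.8 y mid 138.3 span 50.2
-10 56 top z 63.4 y mid 139.2 span 50.2
-2 58 top z 63.2 y mid 137.4 span 50.0
6 56 top z 64.1 y mid 138.4 span 50.0
14 55 top z 63.3 y mid 138.0 span 47.3
white 161 [-50.4  62.1  32.5] [ 34.5 199.3  68. ]
[-0.58316503  0.59068116 -3.06064997] [ -3.2 139.7  15.4]
```

Emit:
servo_tool:
  steps:
    - [[-0.6,0,1.4,0,0,0,0],[-0.6,0,1.4,0,0,0,0],[0,0,0,0,0,0,0],[0,0,0,0,0,0,0]]

```text
t: 13.55
tcp_pos: [644.9, -224.8, 99.1]
tcp_rot: [0.725, 0.65, 0.212, -0.081]
force: [-0.1, -0.4, -1.4]
width: 0.68
gripper_force: 40.0
```

Emit:
servo_tool:
  steps:
    - [[-0.4,0,1,0,0,0,0],[0,0,0,0,0,0,0],[-0.4,0,1,0,0,0,0],[0,0,0,0,0,0,0],[0,0,0,0,0,0,0]]

```text
t: 14.05
tcp_pos: [645.1, -224.9, 98.6]
tcp_rot: [0.725, 0.65, 0.212, -0.081]
force: [-6.0, -1.0, 10.3]
width: 0.676
gripper_force: 40.0
```

Emit:
servo_tool:
  steps:
    - [[0,0,0,0,0,0,0.8],[0,0,0,0,0,0,0.9],[0,0,0,0,0,0,0.95]]

```text
t: 14.35
tcp_pos: [645.3, -224.5, 96.7]
tcp_rot: [0.725, 0.65, 0.212, -0.081]
force: [0.4, -0.4, -1.1]
width: 0.912
gripper_force: 0.1
```

Emit:
servo_tool:
  steps:
    - [[6,0,-13,0,0,0,0.95],[10,0,-22,0,0,0,0.95],[12,0,-27,0,0,0,0.95],[15,0,-32,0,0,0,0.95],[10,0,-22,0,0,0,0.95]]

```text
t: 14.85
tcp_pos: [625.5, -222.4, 226.4]
tcp_rot: [0.725, 0.65, 0.212, -0.079]
force: [0.4, -0.5, 0.6]
width: 0.951
gripper_force: 0.0
```

Emit:
servo_tool:
  steps:
    - [[0,0,0,0,0,0,0.95],[0,0,0,0,0,0,0.95],[0,0,0,0,0,0,0.95]]

```text
t: 15.15
tcp_pos: [624.6, -221.6, 221.8]
tcp_rot: [0.725, 0.65, 0.211, -0.081]
force: [-0.5, -0.2, 0.2]
width: 0.951
gripper_force: 0.0
```

Run:
```python
from can import *
print(lanexyz(now()[0]),get_obs()['joints'].round(3)); meas('red',40,80,0)
```

```text
[ -3.7 138.8 136.4] [ 0.345  0.487  0.176  1.638 -0.607  1.119  0.69 ]
red 161 med [-1.4 28.3 57.2] min [-55.4   0.5  44.7] max [17.7 46.6 63.3]
-18 9 top z 58.9 y mid 22.9 span 43.9
-10 32 top z 59.8 y mid 23.6 span 44.7
-2 34 top z 59.6 y mid 24.4 span 44.5
6 34 top z 60.5 y mid 23.0 span 44.8
14 30 top z 60.1 y mid 23.7 span 44.8
white 400 [-53.8   8.5  44.5] [48.2 62.1 79.9]
```

Red lies against the gate at y≈28 mm, z≈30 mm. Next is yellow, approached from the −y side, away from purple.

Run:
```python
from lane import *
p,r=now(); a=np.radians(65); t=-np.sin(a)*lx-np.cos(a)*up
tcp=np.array([443.9,342.2,47])+19*t; print(tcp)
rows(p,r,tcp+[0,0,110],frame(ly,t),20,1)
print(frame(ly,t).inv().apply([0,0,-1]))
```

```text
[446.35405443 359.24408344  38.97025303]
[[[24.3,-13.4,12.9,0.006,0.035,0.006,1],[23.8,-13.4,13.8,0.006,0.035,0.006,1],[23.1,-13.5,14.7,0.006,0.035,0.006,1],[22.6,-13.6,15.6,0.006,0.035,0.006,1],[21.9,-13.6,16.4,0.006,0.035,0.006,1]]]
[[[21.3,-13.6,17.3,0.006,0.035,0.006,1],[20.5,-13.6,18.1,0.006,0.035,0.006,1],[19.8,-13.7,18.9,0.006,0.035,0.006,1],[19.1,-13.6,19.7,0.006,0.035,0.006,1],[18.3,-13.7,20.4,0.006,0.035,0.006,1]]]
[[[17.4,-13.6,21,0.006,0.035,0.006,1],[16.7,-13.6,21.8,0.006,0.035,0.006,1],[15.8,-13.6,22.4,0.006,0.035,0.006,1],[14.9,-13.5,23.1,0.006,0.035,0.006,1],[14,-13.4,23.6,0.006,0.035,0.006,1]]]
[[[13.1,-13.4,24.2,0.006,0.035,0.006,1],[12.1,-13.4,24.7,0.006,0.035,0.006,1],[11.2,-13.2,25.2,0.006,0.035,0.006,1],[10.3,-13.2,25.6,0.006,0.035,0.006,1],[9.2,-13.1,26.1,0.006,0.035,0.006,1]]]
end [446.3 359.3 149. ] yaw_y -0.144 z [ 0.126  0.897 -0.424]
[-0.90630779  0.          0.42261826]
```

Emit:
servo_tool:
  steps:
    - [[24.5,-13.5,13,0.006,0.035,0.006,1],[24,-13.5,14,0.006,0.035,0.006,1],[23,-13.5,14.5,0.006,0.035,0.006,1],[22.5,-13.5,15.5,0.006,0.035,0.006,1],[22,-13.5,16.5,0.006,0.035,0.006,1]]

```text
t: 15.7
tcp_pos: [579.8, -75.3, 203.3]
tcp_rot: [0.712, 0.632, 0.263, -0.152]
force: [-0.1, -0.7, -0.6]
width: 1.003
gripper_force: 0.0
```

Emit:
servo_tool:
  steps:
    - [[21.5,-13.5,17.5,0.006,0.035,0.006,1],[20.5,-13.5,18,0.006,0.035,0.006,1],[20,-13.5,19,0.006,0.035,0.006,1],[19,-13.5,19.5,0.006,0.035,0.006,1],[18.5,-13.5,20.5,0.006,0.035,0.006,1]]

```text
t: 16.2
tcp_pos: [536.1, 70.2, 185.4]
tcp_rot: [0.694, 0.61, 0.312, -0.222]
force: [-0.0, 0.2, 0.5]
width: 1.003
gripper_force: 0.0
```

Emit:
servo_tool:
  steps:
    - [[17.5,-13.5,21,0.006,0.035,0.006,1],[16.5,-13.5,22,0.006,0.035,0.006,1],[16,-13.5,22.5,0.006,0.035,0.006,1],[15,-13.5,23,0.006,0.035,0.006,1],[14,-13.5,23.5,0.006,0.035,0.006,1]]

```text
t: 16.7
tcp_pos: [491.9, 215.4, 167.2]
tcp_rot: [0.67, 0.582, 0.359, -0.289]
force: [0.6, 0.8, 0.3]
width: 0.999
gripper_force: 0.0
```

Emit:
servo_tool:
  steps:
    - [[13,-13.5,24,0.006,0.035,0.006,1],[12,-13.5,24.5,0.006,0.035,0.006,1],[11,-13,25,0.006,0.035,0.006,1],[10.5,-13,25.5,0.006,0.035,0.006,1],[9,-13,26,0.006,0.035,0.006,1]]

```text
t: 17.2
tcp_pos: [453.1, 343.9, 149.2]
tcp_rot: [0.641, 0.554, 0.396, -0.353]
force: [2.7, -6.0, -12.9]
width: 0.999
gripper_force: 0.0
```

Emit:
servo_tool:
  steps:
    - [[0,0,0,0,0,0,1],[0,0,0,0,0,0,1],[0,0,0,0,0,0,1]]

```text
t: 17.5
tcp_pos: [454.5, 342.4, 146.4]
tcp_rot: [0.643, 0.556, 0.394, -0.349]
force: [0.1, 0.4, -0.1]
width: 0.998
gripper_force: 0.0
```

Run:
```python
from lane import *
p,r=now(); a=np.radians(65); t=-np.sin(a)*lx-np.cos(a)*up
tcp=np.array([443.9,342.2,47])+19*t; print(p,(r.inv()*frame(ly,t)).as_rotvec().round(3),get_obs()['joints'].round(3))
rows(p,r,tcp,frame(ly,t),5,1)
q,d=camera('top'); P=cloud(calibration('top'),d); Q=P[238:278,177:217].reshape(-1,3); m=abs(Q[:,2]-90)<6; print(m.sum(),Q[m].mean(0) if m.any() else '')
```

```text
[454.53705729 342.43751265 146.39555394] [-0.008  0.026 -0.007] [ 0.705  0.974 -1.224  2.257 -1.366  0.169  1.083]
[[[-17.9,-1.9,12.4,-0.002,0.005,-0.001,1],[-17.9,-1.9,12.2,-0.002,0.005,-0.001,1],[-18,-1.9,12.2,-0.002,0.005,-0.001,1],[-18,-2,12.1,-0.002,0.005,-0.001,1],[-18.1,-2.1,12,-0.002,0.005,-0.001,1]]]
end [446.3 359.2  39. ] yaw_y -0.146 z [ 0.131  0.896 -0.424]
364 [444.13643323 341.52197145  89.60116401]
```

Yellow from the −y side runs into the j5 and j6 limits, so I back off. Instead I come in from the outer side (azimuth about 19°, tilt 60°), clear of both purple and green.

```bash
cat >> lane.py <<'E'
f=np.radians(19); di=np.array([np.cos(f),np.sin(f),0]); a=np.radians(60)
tg=-np.sin(a)*di-np.cos(a)*up; yg=np.array([np.sin(f),-np.cos(f),0]); Rg=frame(yg,tg)
G=np.array([444,342,54])+19*tg
E
python3 - <<'E'
from lane import *
p,r=now(); print(G)
p1,r1=rows(p,r,[480,300,250],down(-.7),10,1)
rows(p1,r1,G+[0,0,110],Rg,10,1)
E
```

```text
[428.44198098 336.64294444  44.5       ]
[[[7.6,3,-8.1,-0.032,-0.107,0.05,1],[6.8,2.9,-8.7,-0.032,-0.107,0.05,1],[5.9,2.9,-9.3,-0.032,-0.107,0.05,1],[5.1,2.9,-9.9,-0.032,-0.107,0.05,1],[4.2,3,-10.2,-0.032,-0.107,0.05,1]]]
[[[3.2,3.1,-10.6,-0.032,-0.107,0.05,1],[2.2,3.4,-10.7,-0.032,-0.107,0.05,1],[1.3,3.6,-10.8,-0.032,-0.107,0.05,1],[0.3,3.9,-10.8,-0.032,-0.107,0.05,1],[-0.7,4.3,-10.6,-0.032,-0.107,0.05,1]]]
end [480. 300. 250.] yaw_y -0.703 z [ 0.002  0.004 -1.   ]
[[[-0.6,-6.3,9.6,0.028,-0.102,0.049,1],[0.1,-6,9.7,0.028,-0.102,0.049,1],[0.8,-5.8,9.9,0.028,-0.102,0.049,1],[1.6,-5.5,9.9,0.028,-0.102,0.049,1],[2.3,-5.4,9.8,0.028,-0.102,0.049,1]]]
[[[3,-5.2,9.8,0.028,-0.102,0.049,1],[3.8,-5.1,9.5,0.028,-0.102,0.049,1],[4.5,-5.1,9.3,0.028,-0.102,0.049,1],[5.1,-5,8.9,0.028,-0.102,0.049,1],[5.8,-5.1,8.5,0.028,-0.102,0.049,1]]]
end [428.4 336.7 154.5] yaw_y -1.243 z [-0.818 -0.278 -0.504]
```

Emit:
servo_tool:
  steps:
    - [[7.5,3,-8,-0.032,-0.107,0.05,1],[7,3,-8.5,-0.032,-0.107,0.05,1],[6,3,-9.5,-0.032,-0.107,0.05,1],[5,3,-10,-0.032,-0.107,0.05,1],[4,3,-10,-0.032,-0.107,0.05,1]]

```text
t: 18.05
tcp_pos: [462.6, 326.9, 179.1]
tcp_rot: [0.776, 0.533, 0.25, -0.228]
force: [-0.5, 0.4, -1.4]
width: 0.998
gripper_force: 0.0
```

Emit:
servo_tool:
  steps:
    - [[3,3,-10.5,-0.032,-0.107,0.05,1],[2,3.5,-10.5,-0.032,-0.107,0.05,1],[1.5,3.5,-11,-0.032,-0.107,0.05,1],[0.5,4,-11,-0.032,-0.107,0.05,1],[-0.5,4,-10.5,-0.032,-0.107,0.05,1]]

```text
t: 18.55
tcp_pos: [468.4, 307.1, 213.0]
tcp_rot: [0.868, 0.479, 0.089, -0.095]
force: [-0.3, -0.4, -1.2]
width: 0.999
gripper_force: 0.0
```

Run:
```python
from lane import *
p,r=now(); print(p,r.as_matrix()[:,1:].round(2),get_obs()['joints'].round(3))
rows(p,r,G+[0,0,110],Rg,10,1)
```

```text
[468.42989063 307.09213799 213.04243658] [[ 0.85  0.06]
 [-0.52  0.25]
 [-0.08 -0.97]] [-0.419  0.222 -0.194  1.979 -0.188  0.754 -1.042]
[[[-1.1,-4.5,6.1,0.021,-0.121,0.071,1],[-0.7,-4.2,6.4,0.021,-0.121,0.071,1],[-0.2,-4.2,6.5,0.021,-0.121,0.071,1],[0.3,-3.9,6.5,0.021,-0.121,0.071,1],[0.8,-3.9,6.6,0.021,-0.121,0.071,1]]]
[[[1.3,-3.8,6.6,0.021,-0.121,0.071,1],[1.8,-3.8,6.4,0.021,-0.121,0.071,1],[2.4,-3.8,6.2,0.021,-0.121,0.071,1],[2.8,-3.9,6,0.021,-0.121,0.071,1],[3.3,-3.9,5.8,0.021,-0.121,0.071,1]]]
end [428.5 336.6 154.4] yaw_y -1.243 z [-0.818 -0.278 -0.503]
```

Emit:
servo_tool:
  steps:
    - [[-1,-4.5,6,0.021,-0.12,0.07,1],[-0.5,-4,6.5,0.021,-0.12,0.07,1],[0,-4,6.5,0.021,-0.12,0.07,1],[0.5,-4,6.5,0.021,-0.12,0.07,1],[1,-4,6.5,0.021,-0.12,0.07,1]]

```text
t: 19.05
tcp_pos: [449.1, 324.7, 183.8]
tcp_rot: [0.918, 0.335, -0.213, -0.01]
force: [-0.0, 0.1, -0.4]
width: 0.999
gripper_force: 0.0
```

Emit:
servo_tool:
  steps:
    - [[1.5,-4,6.5,0.021,-0.12,0.07,1],[2,-4,6.5,0.021,-0.12,0.07,1],[2.5,-4,6,0.021,-0.12,0.07,1],[3,-4,6,0.021,-0.12,0.07,1],[0,0,0,0,0,0,1]]

```text
t: 19.55
tcp_pos: [431.9, 336.1, 154.1]
tcp_rot: [0.876, 0.188, -0.44, 0.063]
force: [-0.2, 0.2, -0.5]
width: 1.003
gripper_force: 0.0
```

Run:
```python
from lane import *
p,r=now(); print(p,r.as_matrix()[:,1:].round(2),get_obs()['joints'].round(3),(r.inv()*Rg).as_rotvec().round(3))
rows(p,r,G+[0,0,110],Rg,5,1)
```

```text
[431.85703607 336.09335024 154.14163468] [[ 0.38 -0.75]
 [-0.92 -0.28]
 [-0.06 -0.6 ]] [-0.621  0.883 -0.03   1.304 -0.222  1.846 -1.757] [ 0.022 -0.125  0.082]
[[[-0.4,-0.4,0.4,0.004,-0.025,0.016,1],[-0.4,-0.3,0.5,0.004,-0.025,0.016,1],[-0.4,-0.4,0.4,0.004,-0.025,0.016,1],[-0.4,-0.3,0.5,0.004,-0.025,0.016,1],[-0.3,-0.4,0.5,0.004,-0.025,0.016,1]]]
end [428.4 336.7 154.5] yaw_y -1.237 z [-0.818 -0.284 -0.5  ]
```

Run:
```python
from lane import *
p,r=now()
p1,r1=rows(p,r,G+[0,0,62],Rg,5,1); rows(p1,r1,G,Rg,5,1)
```

```text
[[[7.2,0.2,6.2,0.004,-0.025,0.016,1],[7.4,0,6.1,0.004,-0.025,0.016,1],[7.6,0,5.9,0.004,-0.025,0.016,1],[7.6,-0.1,5.6,0.004,-0.025,0.016,1],[7.9,-0.2,5.5,0.004,-0.025,0.016,1]]]
end [428.5 336.6 106.5] yaw_y -1.237 z [-0.818 -0.284 -0.5  ]
[[[10.7,0,6.2,0,0,0,1],[10.8,0,6.2,0,0,0,1],[10.7,0,6.2,0,0,0,1],[10.7,0,6.2,0,0,0,1],[10.8,0,6.2,0,0,0,1]]]
end [428.4 336.7  44.5] yaw_y -1.237 z [-0.818 -0.284 -0.5  ]
```

Emit:
servo_tool:
  steps:
    - [[7,0,6,0.004,-0.025,0.016,1],[7.5,0,6,0.004,-0.025,0.016,1],[7.5,0,6,0.004,-0.025,0.016,1],[7.5,0,5.5,0.004,-0.025,0.016,1],[8,0,5.5,0.004,-0.025,0.016,1]]

```text
t: 20.05
tcp_pos: [429.1, 337.1, 108.3]
tcp_rot: [0.854, 0.145, -0.492, 0.082]
force: [0.0, 0.3, -0.8]
width: 0.994
gripper_force: 0.0
```

Emit:
servo_tool:
  steps:
    - [[0,0,0,0,0,0,1],[0,0,0,0,0,0,1]]

```text
t: 20.25
tcp_pos: [429.1, 337.0, 108.2]
tcp_rot: [0.854, 0.145, -0.492, 0.082]
force: [0.4, -0.6, 1.0]
width: 1.002
gripper_force: 0.0
```

Run:
```python
from lane import *
p,r=now(); print(p,get_obs()['joints'].round(3),(r.inv()*Rg).as_rotvec().round(3))
rows(p,r,G,Rg,5,1)
```

```text
[429.09243262 336.95089341 108.17133429] [-0.607  1.007 -0.035  1.249 -0.251  1.896 -1.824] [ 0.001 -0.002  0.004]
[[[10.9,0.1,6.5,0,-0,0.001,1],[11,0,6.5,0,-0,0.001,1],[10.9,0,6.5,0,-0,0.001,1],[11,0.1,6.5,0,-0,0.001,1],[10.9,-0,6.6,0,-0,0.001,1]]]
end [428.4 336.6  44.5] yaw_y -1.239 z [-0.818 -0.282 -0.502]
```

Pose reached. I descend and grip.

Emit:
servo_tool:
  steps:
    - [[11,0,6.5,0,0,0,1],[11,0,6.5,0,0,0,1],[11,0,6.5,0,0,0,1],[11,0,6.5,0,0,0,1],[11,0,6.5,0,0,0,1]]

```text
t: 20.75
tcp_pos: [428.4, 337.1, 43.4]
tcp_rot: [0.854, 0.145, -0.492, 0.082]
force: [0.4, -0.3, -0.4]
width: 1.006
gripper_force: 0.0
```

Emit:
servo_tool:
  newtons: 40
  steps:
    - [[0,0,0,0,0,0,0],[0,0,0,0,0,0,0],[0,0,0,0,0,0,0],[0,0,0,0,0,0,0]]

```text
t: 21.15
tcp_pos: [428.9, 337.6, 45.5]
tcp_rot: [0.855, 0.145, -0.492, 0.081]
force: [0.5, -0.6, -0.5]
width: 0.68
gripper_force: 38.9
```

Run:
```python
from lane import *
p,r=now(); t=r.as_matrix()[:,2]; print(p,p-19*t,get_obs()['joints'].round(3))
tilt=np.degrees(np.arccos(-t[2])); print(tilt); off=(p-19*t)[2]-45; print('off',off)
p=p+[0,0,130]
tcp,tt=place(148,130,off,90-tilt,1); Rt=frame(Ly,tt); print(tcp,(r.inv()*Rt).as_rotvec())
rows(p,r,tcp,Rt,25,0)
```

```text
[428.94574308 337.62444457  45.46832047] [444.464415   342.97690213  55.03503465] [-0.607  1.087 -0.035  1.239 -0.243  1.826 -1.806]
59.76742289544114
off 10.035034651666109
[ 636.64021642 -227.50715976  200.71253111] [-0.46836493  1.47814331 -1.13267291]
[[[-0.7,24.1,-0.9,-0.019,0.059,-0.045,0],[-1.8,24,-0.6,-0.019,0.059,-0.045,0],[-2.9,23.9,-0.2,-0.019,0.059,-0.045,0],[-3.9,23.8,0,-0.019,0.059,-0.045,0],[-5,23.6,0.3,-0.019,0.059,-0.045,0]]]
[[[-6,23.3,0.3,-0.019,0.059,-0.045,0],[-7.2,23.1,0.4,-0.019,0.059,-0.045,0],[-8.1,22.6,0.4,-0.019,0.059,-0.045,0],[-9.2,22.3,0.2,-0.019,0.059,-0.045,0],[-10.2,21.9,0.2,-0.019,0.059,-0.045,0]]]
[[[-11.2,21.3,-0.1,-0.019,0.059,-0.045,0],[-12.1,20.8,-0.4,-0.019,0.059,-0.045,0],[-13,20.3,-0.7,-0.019,0.059,-0.045,0],[-13.9,19.7,-1.2,-0.019,0.059,-0.045,0],[-14.7,19.1,-1.6,-0.019,0.059,-0.045,0]]]
[[[-15.3,18.4,-2.1,-0.019,0.059,-0.045,0],[-16.1,17.8,-2.7,-0.019,0.059,-0.045,0],[-16.6,17.1,-3.4,-0.019,0.059,-0.045,0],[-17.2,16.4,-4,-0.019,0.059,-0.045,0],[-17.7,15.7,-4.8,-0.019,0.059,-0.045,0]]]
[[[-18,15,-5.5,-0.019,0.059,-0.045,0],[-18.4,14.3,-6.4,-0.019,0.059,-0.045,0],[-18.6,13.6,-7.1,-0.019,0.059,-0.045,0],[-18.7,12.8,-8,-0.019,0.059,-0.045,0],[-18.8,12.2,-8.9,-0.019,0.059,-0.045,0]]]
end [ 636.6 -227.5  200.7] yaw_y -0.147 z [ 0.213  0.471 -0.856]
```

Emit:
servo_tool:
  steps:
    - [[-3,0,-1.5,0,0,0,0],[-10,0,-5.5,0,0,0,0],[-14,0,-8,0,0,0,0],[-14,0,-8,0,0,0,0],[-10,0,-7,0,0,0,0]]

```text
t: 21.65
tcp_pos: [429.5, 337.4, 106.3]
tcp_rot: [0.855, 0.146, -0.491, 0.081]
force: [0.8, -0.0, -2.5]
width: 0.674
gripper_force: 40.0
```

Run:
```python
from lane import *
p,r=now(); print(p,get_obs()['joints'].round(3),get_obs()['force'])
tcp,tt=place(148,130,10,30.2,1); Rt=frame(Ly,tt)
q=np.array([480,250,200.]); from scipy.spatial.transform import Slerp
s=Slerp([0,1],R.concatenate([r,Rt]))
p1,r1=rows(p,r,q,s(.25),6,0); rows(p1,r1,tcp,Rt,20,0)
```

```text
[429.49017247 337.43603884 106.2997441 ] [-0.6    1.009 -0.048  1.248 -0.244  1.891 -1.831] [ 0.77598255 -0.04718561 -2.45078673]
[[[-11.9,16.5,-10.6,-0.019,0.062,-0.047,0],[-12.1,16.1,-11.1,-0.019,0.062,-0.047,0],[-12.1,15.7,-11.5,-0.019,0.062,-0.047,0],[-12.1,15.4,-12,-0.019,0.062,-0.047,0],[-12,15.1,-12.4,-0.019,0.062,-0.047,0]]]
[[[-12,14.8,-12.9,-0.019,0.062,-0.047,0]]]
end [480. 250. 200.] yaw_y -0.965 z [-0.559 -0.253 -0.79 ]
[[[-7.8,23.8,1.6,-0.018,0.055,-0.043,0],[-8.8,23.5,1.6,-0.018,0.055,-0.043,0],[-10,23,1.5,-0.018,0.055,-0.043,0],[-11,22.6,1.4,-0.018,0.055,-0.043,0],[-12,22,1.1,-0.018,0.055,-0.043,0]]]
[[[-13,21.5,0.8,-0.018,0.055,-0.043,0],[-14,20.9,0.4,-0.018,0.055,-0.043,0],[-14.8,20.2,0,-0.018,0.055,-0.043,0],[-15.7,19.6,-0.4,-0.018,0.055,-0.043,0],[-16.5,19,-1,-0.018,0.055,-0.043,0]]]
[[[-17.2,18.2,-1.6,-0.018,0.055,-0.043,0],[-17.9,17.5,-2.3,-0.018,0.055,-0.043,0],[-18.5,16.8,-2.9,-0.018,0.055,-0.043,0],[-19,16,-3.7,-0.018,0.055,-0.043,0],[-19.4,15.3,-4.4,-0.018,0.055,-0.043,0]]]
[[[-19.9,14.5,-5.3,-0.018,0.055,-0.043,0],[-20.1,13.7,-6.1,-0.018,0.055,-0.043,0],[-20.3,13,-6.9,-0.018,0.055,-0.043,0],[-20.5,12.3,-7.9,-0.018,0.055,-0.043,0],[-20.5,11.5,-8.8,-0.018,0.055,-0.043,0]]]
end [ 636.6 -227.5  200.7] yaw_y -0.134 z [ 0.209  0.474 -0.855]
```

Emit:
servo_tool:
  steps:
    - [[-12,16.5,-10.5,-0.019,0.062,-0.047,0],[-12,16,-11,-0.019,0.062,-0.047,0],[-12,15.5,-11.5,-0.019,0.062,-0.047,0],[-12,15.5,-12,-0.019,0.062,-0.047,0],[-12,15,-12.5,-0.019,0.062,-0.047,0]]

```text
t: 22.15
tcp_pos: [471.4, 264.2, 183.6]
tcp_rot: [0.893, 0.279, -0.352, 0.04]
force: [-0.2, -0.2, -3.8]
width: 0.678
gripper_force: 40.0
```

Emit:
servo_tool:
  steps:
    - [[-12,15,-13,-0.019,0.062,-0.047,0],[-8,24,1.5,-0.018,0.055,-0.043,0],[-9,23.5,1.5,-0.018,0.055,-0.043,0],[-10,23,1.5,-0.018,0.055,-0.043,0],[-11,22.5,1.5,-0.018,0.055,-0.043,0]]

```text
t: 22.65
tcp_pos: [510.9, 153.2, 199.3]
tcp_rot: [0.895, 0.393, -0.213, 0.003]
force: [-1.4, 0.2, -3.6]
width: 0.682
gripper_force: 40.0
```

Emit:
servo_tool:
  steps:
    - [[-12,22,1,-0.018,0.055,-0.043,0],[-13,21.5,1,-0.018,0.055,-0.043,0],[-14,21,0.5,-0.018,0.055,-0.043,0],[-15,20,0,-0.018,0.055,-0.043,0],[-15.5,19.5,-0.5,-0.018,0.055,-0.043,0]]

```text
t: 23.15
tcp_pos: [549.5, 34.0, 199.4]
tcp_rot: [0.867, 0.492, -0.07, -0.034]
force: [0.6, -0.2, -2.5]
width: 0.677
gripper_force: 40.0
```

Emit:
servo_tool:
  steps:
    - [[-16.5,19,-1,-0.018,0.055,-0.043,0],[-17,18,-1.5,-0.018,0.055,-0.043,0],[-18,17.5,-2.5,-0.018,0.055,-0.043,0],[-18.5,17,-3,-0.018,0.055,-0.043,0],[-19,16,-3.5,-0.018,0.055,-0.043,0]]

```text
t: 23.65
tcp_pos: [588.6, -85.2, 199.8]
tcp_rot: [0.811, 0.575, 0.076, -0.069]
force: [-0.0, -0.1, -2.6]
width: 0.676
gripper_force: 40.0
```

Run:
```python
from lane import *
p,r=now(); print(p,get_obs()['joints'].round(3),get_obs()['force'],get_obs()['width'])
tcp,tt=place(148,130,10,30.2,1); Rt=frame(Ly,tt); print((r.inv()*Rt).as_rotvec())
rows(p,r,tcp,Rt,6,0)
```

```text
[588.60586143 -85.22658525 199.77064582] [ 0.285  0.381 -0.169  1.777 -0.171  0.978 -0.113] [-0.01188392 -0.12423429 -2.63418315] 0.675739535717106
[-0.10445872  0.33455718 -0.24605053]
[[[-19.2,15.3,-4.5,-0.017,0.056,-0.041,0],[-19.6,14.7,-5.4,-0.017,0.056,-0.041,0],[-19.9,13.9,-6.2,-0.017,0.056,-0.041,0],[-20,13.2,-7.1,-0.017,0.056,-0.041,0],[-20.1,12.5,-8,-0.017,0.056,-0.041,0]]]
[[[-20.2,11.9,-9,-0.017,0.056,-0.041,0]]]
end [ 636.7 -227.5  200.7] yaw_y -0.142 z [ 0.206  0.48  -0.853]
```

Emit:
servo_tool:
  steps:
    - [[-19,15.5,-4.5,-0.017,0.056,-0.041,0],[-19.5,14.5,-5.5,-0.017,0.056,-0.041,0],[-20,14,-6,-0.017,0.056,-0.041,0],[-20,13,-7,-0.017,0.056,-0.041,0],[-20,12.5,-8,-0.017,0.056,-0.041,0]]

```text
t: 24.15
tcp_pos: [628.3, -203.6, 200.4]
tcp_rot: [0.732, 0.636, 0.219, -0.106]
force: [0.2, 0.8, -2.2]
width: 0.681
gripper_force: 40.0
```

Emit:
servo_tool:
  steps:
    - [[-20,12,-9,-0.017,0.056,-0.041,0],[0,0,0,0,0,0,0],[0,0,0,0,0,0,0],[0,0,0,0,0,0,0]]

```text
t: 24.55
tcp_pos: [636.9, -224.6, 200.3]
tcp_rot: [0.714, 0.646, 0.246, -0.114]
force: [0.1, 0.6, -2.9]
width: 0.674
gripper_force: 40.0
```

Run:
```python
from can import *
p,r=now(); tcp,tt=place(148,130,10,30.2,1); Rt=frame(Ly,tt); print(lanexyz(p),lanexyz(tcp),(r.inv()*Rt).as_rotvec())
meas('yellow',100,190)
tcp,tt=place(148,60,10,30.2,1);rows(p,r,tcp,Rt,5,0)
```

```text
[ -2.4 147.8 113.2] [  0.4 148.  113.6] [-0.00409662 -0.00056754 -0.00129598]
yellow 445 med [ -1.2 145.6 156.4] min [-26.1 118.2 135.6] max [ 24.7 174.5 164.4]
-26 37 top z 160.5 y mid 146.3 span 50.2
-18 71 top z 160.1 y mid 146.1 span 53.5
-10 72 top z 159.9 y mid 145.8 span 55.2
-2 76 top z 160.6 y mid 146.6 span 55.8
6 67 top z 160.8 y mid 147.1 span 53.8
14 63 top z 160.4 y mid 146.3 span 50.9
22 59 top z 160.7 y mid 147.2 span 51.0
white 166 [-46.2 121.8 143.6] [ 42.4 173.3 163.6]
[[[-7.5,0.1,11.7,-0.001,-0,-0,0],[-7.5,0.1,11.8,-0.001,-0,-0,0],[-7.5,0.1,11.7,-0.001,-0,-0,0],[-7.5,0.1,11.8,-0.001,-0,-0,0],[-7.5,0,11.7,-0.001,-0,-0,0]]]
end [ 647.7 -229.   131.7] yaw_y -0.145 z [ 0.209  0.479 -0.853]
```

Emit:
servo_tool:
  steps:
    - [[-7.5,0,12,0,0,0,0],[-7.5,0,12,0,0,0,0],[-7.5,0,12,0,0,0,0],[-7.5,0,12,0,0,0,0],[-7.5,0,11.5,0,0,0,0]]

```text
t: 25.1
tcp_pos: [647.3, -230.1, 128.2]
tcp_rot: [0.715, 0.645, 0.245, -0.114]
force: [0.6, -0.3, -2.1]
width: 0.673
gripper_force: 40.0
```

Emit:
servo_tool:
  steps:
    - [[-4,0,7,0,0,0,0],[-4,0,7,0,0,0,0],[-3,0,5.2,0,0,0,0],[0,0,0,0,0,0,0],[0,0,0,0,0,0,0]]

```text
t: 25.6
tcp_pos: [651.2, -230.7, 108.6]
tcp_rot: [0.714, 0.645, 0.246, -0.113]
force: [-0.1, 0.8, -2.5]
width: 0.675
gripper_force: 40.0
```

Run:
```python
from can import *
p,r=now(); print(lanexyz(p),get_obs()['force']); meas('yellow',40,90)
```

```text
[  1.6 148.   20.3] [-0.05618393  0.77753467 -2.4626324 ]
yellow 365 med [  4.2 144.6  63.4] min [-21.8 118.4  44.7] max [ 29.5 174.2  72. ]
-18 55 top z 67.7 y mid 146.0 span 50.0
-10 58 top z 67.7 y mid 146.1 span 52.7
-2 52 top z 67.0 y mid 145.8 span 54.8
6 64 top z 68.1 y mid 146.7 span 55.0
14 61 top z 67.2 y mid 146.4 span 52.9
22 57 top z 68.4 y mid 145.8 span 49.5
30 18 top z 66.3 y mid 146.8 span 49.4
white 134 [-42.6  61.4  41.4] [ 46.5 176.2  70.3]
```

Emit:
servo_tool:
  steps:
    - [[2.2,0,1.2,0,0,0,0],[-1.5,0,2.6,0,0,0,0],[-1,0,1.7,0,0,0,0],[0,0,0,0,0,0,0],[0,0,0,0,0,0,0]]

```text
t: 26.15
tcp_pos: [652.0, -228.3, 103.3]
tcp_rot: [0.715, 0.645, 0.246, -0.113]
force: [0.2, 0.1, -2.6]
width: 0.681
gripper_force: 40.0
```

Emit:
servo_tool:
  steps:
    - [[-0.5,0,0.9,0,0,0,0],[0,0,0,0,0,0,0],[-0.5,0,0.9,0,0,0,0],[0,0,0,0,0,0,0],[0,0,0,0,0,0,0]]

```text
t: 26.65
tcp_pos: [652.3, -228.3, 101.4]
tcp_rot: [0.714, 0.645, 0.246, -0.113]
force: [-0.2, -0.1, -2.5]
width: 0.679
gripper_force: 40.0
```

Emit:
servo_tool:
  steps:
    - [[-0.5,0,0.9,0,0,0,0],[0,0,0,0,0,0,0],[-0.5,0,0.9,0,0,0,0],[0,0,0,0,0,0,0],[0,0,0,0,0,0,0]]

```text
t: 27.15
tcp_pos: [652.7, -228.3, 100.3]
tcp_rot: [0.714, 0.645, 0.246, -0.113]
force: [-4.6, -0.6, 5.4]
width: 0.677
gripper_force: 40.0
```

Contact with the rails. I release and withdraw.

Emit:
servo_tool:
  steps:
    - [[0,0,0,0,0,0,0.8],[0,0,0,0,0,0,0.9],[0,0,0,0,0,0,0.95]]

```text
t: 27.45
tcp_pos: [652.8, -228.1, 99.2]
tcp_rot: [0.714, 0.645, 0.246, -0.113]
force: [-0.1, -0.3, -0.4]
width: 0.91
gripper_force: 0.1
```

Emit:
servo_tool:
  steps:
    - [[7,0,-12,0,0,0,0.95],[12,0,-21,0,0,0,0.95],[15,0,-26,0,0,0,0.95],[17,0,-30,0,0,0,0.95],[15,0,-26,0,0,0,0.95]]

```text
t: 27.95
tcp_pos: [632.2, -226.0, 233.1]
tcp_rot: [0.714, 0.645, 0.246, -0.112]
force: [0.7, -0.3, 0.8]
width: 0.95
gripper_force: 0.0
```

Emit:
servo_tool:
  steps:
    - [[0,0,-40,0,0,0,0.95],[0,0,-40,0,0,0,0.95],[0,0,0,0,0,0,0.95],[0,0,0,0,0,0,0.95],[0,0,0,0,0,0,0.95]]

```text
t: 28.45
tcp_pos: [615.5, -263.1, 297.9]
tcp_rot: [0.714, 0.646, 0.246, -0.114]
force: [-0.3, -0.8, 0.5]
width: 0.947
gripper_force: 0.0
```

Run:
```python
from can import *
print(get_obs()['force']); meas('yellow',30,80,0); meas('red',40,80,4)
q,d=camera('top'); s,_=camera('scene'); P=cloud(calibration('top'),d); v,u=np.mgrid[:400,:640]
m=(q.max(2)<55)&(P[...,2]>120)&(P[...,2]<165)&(u>325)&(u<360)&(v>215)&(v<260); print('knob',P[m].mean(0))
cv2.imwrite('pics/fin.png',np.hstack([cv2.resize(q[130:280,150:440],None,fx=1.6,fy=1.6),cv2.resize(s[140:260,200:320],None,fx=2,fy=2)]))
```

```text
[-0.32506121 -0.81670177  0.5005591 ]
yellow 356 med [ 1.2 91.9 55.3] min [-24.2  65.2  35.8] max [ 26.6 119.9  65.1]
-26 10 top z 58.6 y mid 87.8 span 38.3
-18 60 top z 60.2 y mid 92.9 span 53.0
-10 59 top z 60.0 y mid 93.5 span 52.8
-2 58 top z 59.5 y mid 92.2 span 53.0
6 58 top z 59.7 y mid 93.0 span 53.0
14 52 top z 59.3 y mid 91.5 span 52.5
22 57 top z 59.7 y mid 92.4 span 52.9
white 592 [-54.2   8.5  32.8] [ 51.  199.9  79.8]
red 125 med [-0.8 32.8 57.7] min [-47.2   4.3  49.4] max [17.6 46.6 63.4]
-18 8 top z 59.9 y mid 33.9 span 22.0
-10 29 top z 59.7 y mid 25.2 span 41.4
-2 31 top z 60.5 y mid 33.0 span 27.2
6 26 top z 60.5 y mid 32.5 span 25.7
14 28 top z 60.6 y mid 33.4 span 25.4
white 589 [-54.1   8.5  40.1] [ 48.4 120.6  79.5]
knob [506.39934011 -48.11505565 145.16848734]
```

View pics/fin.png

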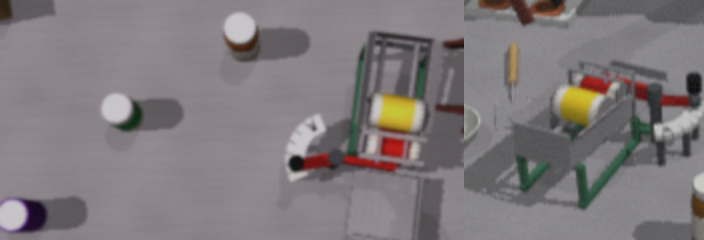

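Red lies at the gate with yellow behind it, both level and square. The gate is pinned, and green, jar and purple look unmoved. I'm handing the job in.

```bash
python3 -c "
from workcell import *
print(close_job())"
```

```text
the job is handed in; nothing more can be done
None
```

The job is handed in, though no verdict came back: the gate is pinned shut, red lies against it with yellow behind, both level and square in the last camera check, and it took about 29 s of the 72 s allowed.

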